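# Turn the parts organiser until the headshell faces front

### The job

Turn the round parts organiser by pushing the posts on its rim with your fingertips, until the bay with the chrome headshell is lined up with the metal pointer on the organiser's foot. Push it round steadily, don't spin it hard, then let go of it and leave it at rest. Pick nothing up, and leave everything in its bay and on the cart where it is.

Things in the scene. Friction and masses are not known exactly. Their poses are not given: they have to be found in the camera images.
- plinth: the organiser's fixed foot: a dark steel disc, 210 mm across and 14 mm high, standing on the cart, mostly hidden under the turning deck. It is fast to the cart. A flat aluminium pointer 8 mm high runs out from it along its own -x axis (towards the robot, give or take half a radian), and shows beyond the deck's edge. Origin: centre of the underside, on the turning axis; z up
- pointer_tip (a point): the tip of that pointer, 180 mm from the turning axis (45 mm beyond the deck's edge), 8 mm above the cart top
- carousel: the turning deck: black plastic disc, 270 mm across, 16 mm thick, upper face 32 mm above the cart top. Origin: on the turning axis, centre of its underside; z up. Turns either way without end. Five bays, centred 0, 72, 144, 216, 288 degrees anticlockwise from its own x axis; the headshell lies in the bay on the x axis, so that axis must point the way the pointer does (plinth -x)
- post (a point): top centre of one of five alike aluminium finger posts, the one at 36 degrees; the others stand at 108, 180, 252 and 324 degrees, between the bays. All: 125 mm from the turning axis, 12 mm in diameter, 36 mm high over the deck (tops 68 mm above the cart top). There is free deck rim on both sides of each post for a fingertip, 12 mm or so over the deck
- hub (a point): top of the deck's middle, a metal dome 44 mm across, 21 mm high over the deck; turns with it. Ribs 4 mm wide, 8 mm high run from it to each post. Pivot friction is light (about 1 N at the rim holds or moves it); the deck stays where it is left and stops within a few degrees when a slow push ends
- headshell: the chrome headshell of a tonearm, loose, lying in its bay about 78 mm from the axis: slotted flat plate 38 x 18 mm with a thin 16 mm collar behind, about 53 mm long in all, 10 mm high (the thin finger lift at one side reaches 15 mm), 20 g; lies along the deck's radius, collar inwards. Origin: middle of the underside, z up, x outwards
- weight: silver record weight, stepped round metal, 68 mm across, 36 mm high, loose in the bay at 72 degrees, 74 mm from the axis; 0.2 to 0.4 kg. Origin: centre of the underside
- adapter: small round metal adapter for singles, 38 mm across, 12 mm high, loose in the bay at 144 degrees, 76 mm from the axis. Origin: centre of the underside
- jar: small closed jar, 38 mm across, 45 mm high, loose in the bay at 216 degrees, 76 mm from the axis. Origin: centre of the underside
- case: grey plastic stylus case, 36 x 46 x 22 mm high, loose in the bay at 288 degrees, 76 mm from the axis. Origin: centre of the underside
- pot: green ceramic pot, 90 mm across the rim, with two side handles, 85 mm high, loose on the cart to the robot's left. Origin: centre of the underside
- tweezers: stainless tweezers, 128 mm long, 6 mm high, lying loose on the cart to the robot's right, along their own x. Origin: middle of the underside
- brush: brush, 150 mm long, lying loose on the cart near the robot, to its left. Origin: on its underside
- unit_drawer0_handle (a point): grip of the open top drawer of the black plastic drawer unit (240 x 260 mm, 200 mm high) at the far right; the drawer stands 50 to 100 mm open towards the robot

How it is judged:
At the end, for the whole second after the job is handed in: The headshell, still lying in its bay (within 22 mm of its place there, not lifted), is in front: its middle within 15 mm sideways of the line from the turning axis to the pointer (about 11 degrees), on the pointer's side, and the deck at rest (under 0.05 rad/s) (y of headshell in the frame of plinth between -0.015 and 0.015 m and x of headshell in the frame of plinth below -0.05 m and x of headshell in the frame of carousel between 0.056 and 0.1 m and y of headshell in the frame of carousel between -0.022 and 0.022 m and z of headshell in the frame of carousel below 0.028 m and angular speed of carousel below 0.05 rad/s); the robot touches nothing.
It fails at once if the headshell is lifted or carried (more than 12 mm up), or shoved more than 20 mm from its place in its bay (z of headshell in the frame of carousel above 0.028 m or x of headshell in the frame of carousel above 0.1 m or x of headshell in the frame of carousel below 0.056 m or y of headshell in the frame of carousel above 0.022 m or y of headshell in the frame of carousel below -0.022 m).
It fails at once if the record weight, adapter, jar or stylus case is lifted or carried (more than 12 mm up), or shoved more than 20 mm from its place in its bay (z of any of weight, adapter, jar, case in the frame of carousel above 0.028 m or x of weight in the frame of carousel above 0.0448673 m or x of weight in the frame of carousel below 0.000867258 m or y of weight in the frame of carousel above 0.0923782 m or y of weight in the frame of carousel below 0.0483782 m or x of adapter in the frame of carousel above -0.0394853 m or x of adapter in the frame of carousel below -0.0834853 m or y of adapter in the frame of carousel above 0.0666717 m or y of adapter in the frame of carousel below 0.0226717 m or x of jar in the frame of carousel above -0.0394853 m or x of jar in the frame of carousel below -0.0834853 m or y of jar in the frame of carousel above -0.0226717 m or y of jar in the frame of carousel below -0.0666717 m or x of case in the frame of carousel above 0.0454853 m or x of case in the frame of carousel below 0.00148529 m or y of case in the frame of carousel above -0.0502803 m or y of case in the frame of carousel below -0.0942803 m).
It fails at once if the pot, tweezers or brush on the cart is moved more than 20 mm, or the drawer more than 15 mm (distance of any of pot, tweezers, brush from where it was at the start of the episode above 0.02 m or distance of unit_drawer0_handle from where it was at the start of the episode above 0.015 m).
It fails at once if the organiser is spun hard (faster than 3 rad/s) (angular speed of carousel above 3 rad/s).
It also fails if it takes over 48 s, if anything falls off the work surface, if the arm or the gripper's body presses on something with over 40 N, if the wrist force passes 120 N, or if a joint passes its speed limit or range.

### The arm

A 7-joint arm with a two-finger parallel gripper is mounted at the origin on the work surface. World frame = base frame: x ahead of the robot, y to its left, z up, the work surface at z = 0. Lengths are in m, angles in rad, forces in N, time in s.
With the tool pointing down it reaches from about 0.4 to 0.875 m from the base axis. Payload 6.5 kg.
Tool frame: the origin (TCP) lies midway between the tips of the shut fingers; the grasp point (between the pads) lies 19 mm behind it (bot.pinch_z is the distance from the TCP to the grasp point, in m); y points along the fingers, x is the direction in which the jaws open and shut, and the axes are right-handed (so a half turn about y gives the same grasp; the last joint's range is limited). The gripper opens to 85 mm and grips with 20 to 120 N. Pads are 22 mm wide; open, the fingers measure 114 mm over their backs; the gripper's body (76 mm by 85 mm) begins 54 mm behind the grasp point. The pads swing forward as they close: fully open they stand 13 mm farther back than shut.
Start: joints at [-0.066, 0.536, -0.004, 1.538, 0.003, 1.067, -0.071], TCP at [0.65, 0, 0.231] pointing down, gripper open.
Joint ranges: [-2.7, 2.7], [-0.37, 2.16], [-1.27, 1.26], [0.24, 2.4], [-1.31, 4.45], [0.19, 1.91], [-2.76, 2.76]. Speed limits (rad/s): [2.39, 2.39, 3.14, 3.14, 3.14, 3.14, 3.14].

### API

Orientations are given as a rotation vector (axis times angle).
In Python, from station import bot gives the robot as it stands.
- The arm moves only by the tool move_arm, never from a script. Its argument "deltas" is one flat list of numbers, 7 for each row, row after row: the gripper's target within -1 to 1 (shut at 1, half-way at 0, fully open at -1), then the shift along the tool's x, y, z in mm, then the turn, a rotation vector about the tool's x, y, z in rad. In form: [claw, x, y, z, wx, wy, wz, claw, x, y, z, wx, wy, wz, ...]. A call has exactly 8 rows; each row is the pose to reach, as a shift and turn from the pose commanded when the call began, along the tool's axes at that moment; what a row does not reach only later rows make up. A row lasts 1/12 s, in which the tool goes at most 41.7 mm and 7.16 degrees, less where a joint would pass 70% of its speed; a pose out of reach is approached as far as the arm can. A call with a gripper value outside its range is refused whole. The fingers move at their own pace and stop on an object; "force" is the grip in N (left out, the last holds). Time passes only in rows, so rows that repeat a pose let the fingers close, or fill a call up. It gives the time, the measured TCP pose, the force and the opening at its end, in the units of the state.
- bot.observe(): the state, without advancing time (a new reading comes with each control period).
- bot.grab_frame(name): name is "scene" or "side" or "wrist"; returns a dict with "pixels" (420x560x3 uint8, blue, green, red), "z_map" (420x560 float32, m along the optical axis (not along the pixel's ray), 0 where there is no reading), "fx", "fy", "cx", "cy" (pixels), "cam_to_world" (4x4, takes a point from camera to world coordinates). Camera axes: x right, y up, looking along -z (the intrinsics and any distortion apply to the point x, -y, -z); pixel columns grow to the right and rows downward; lengths in m; the calibration is good to about 2 mm. A picture is of the moment at which its call begins.
- bot.finish_job(): hands the job in, once; it reports no verdict.
The state is a dict: "t": time; "q": joint angles; "joint_vel": joint speeds; "joint_torque": joint torques, N m; "eef_pos": TCP position; "tool_rot": TCP orientation; "contact_force": force on the tool from outside, world axes, zero at the start; "wrist_torque": the same for the moment, N m; "opening": opening from 0.0 (shut) to 1.0 (fully open).
Only numpy, scipy, OpenCV 4.12 (cv2) and the standard library are available. Lean on these libraries where they do the work, as an engineer would, in place of code of your own. Each camera call takes 0.05 s, during which the arm holds its last target.

## Working session

There is one attempt and no reset: what is moved stays moved. The work goes in short steps, Python scripts to look and compute and a tool call to move; the robot and the scene stay as the last step left them, time stands still between calls to the robot, and variables do not carry over. Pictures are saved under pics/ and viewed, and the job is handed in when it is done.

Besides the shell and the picture viewer there is one more tool, called after "Emit:" in YAML: its name, and indented under it one key for each argument. move_arm: Moves the arm, as the interface text tells. Its arguments: {"type":"object","properties":{"deltas":{"type":"array"},"force":{"type":"number"}},"required":["deltas"]}

```bash
mkdir -p pics
python3 - <<'E'
from station import bot
import cv2,pickle
s=bot.observe();print(s)
for n in ["scene","side","wrist"]:
    f=bot.grab_frame(n);pickle.dump(f,open(n+"0.pkl","wb"));cv2.imwrite(f"pics/{n}0.png",f["pixels"]);print(n,f["fx"],f["fy"],f["cx"],f["cy"],f["cam_to_world"].round(3).tolist(),[k for k in f])
E
```

```text
{'t': 0.0, 'q': array([-0.06619379,  0.53719796, -0.00447968,  1.53887576,  0.00258489,
        1.06729906, -0.07121587]), 'joint_vel': array([-0.00024234, -0.00199754, -0.00059294,  0.00081661,  0.00124009,
        0.00065903, -0.00164147]), 'joint_torque': array([-4.51575825e-04, -5.83398092e+01,  1.04865700e+00, -2.59097242e+01,
        1.23920938e-02,  9.44124302e-03, -7.87308863e-06]), 'eef_pos': array([6.49360298e-01, 6.84105867e-06, 2.30391069e-01]), 'tool_rot': array([-1.57089178e+00,  1.33054497e-03,  1.45283748e-03]), 'contact_force': array([-0.41260038, -0.90853644,  0.48735631]), 'wrist_torque': array([ 0.0616922 , -0.04016114,  0.08422765]), 'opening': 1.0005703259008554}
scene 414.0690413887054 414.0690413887054 276.0094899738031 213.24158746300665 [[-0.596, -0.533, 0.601, 1.185], [0.803, -0.412, 0.431, 0.457], [0.017, 0.739, 0.673, 0.872], [0.0, 0.0, 0.0, 1.0]] ['pixels', 'z_map', 'fx', 'fy', 'cx', 'cy', 'cam_to_world']
side 379.221865389635 379.221865389635 281.432065549129 205.95735670510254 [[0.821, 0.35, -0.451, 0.051], [-0.571, 0.497, -0.654, -0.708], [-0.004, 0.794, 0.608, 0.731], [0.0, 0.0, 0.0, 1.0]] ['pixels', 'z_map', 'fx', 'fy', 'cx', 'cy', 'cam_to_world']
wrist 335.46962030135813 335.46962030135813 281.5512924241624 205.42936298401153 [[1.0, -0.001, 0.001, 0.65], [0.0, 0.948, 0.318, 0.082], [-0.001, -0.318, 0.948, 0.374], [0.0, 0.0, 0.0, 1.0]] ['pixels', 'z_map', 'fx', 'fy', 'cx', 'cy', 'cam_to_world']
```

View pics/scene0.png

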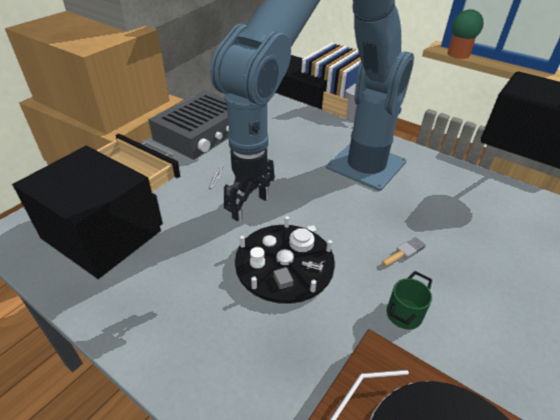

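View pics/side0.png

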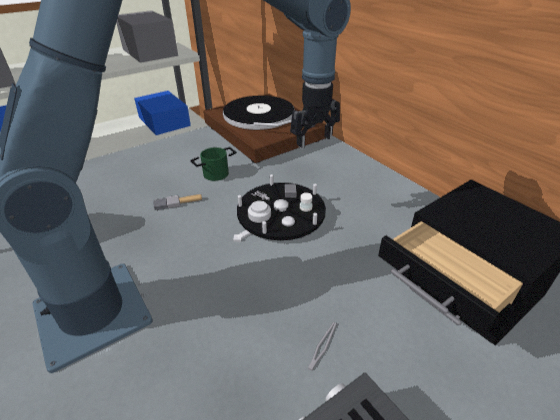

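View pics/wrist0.png

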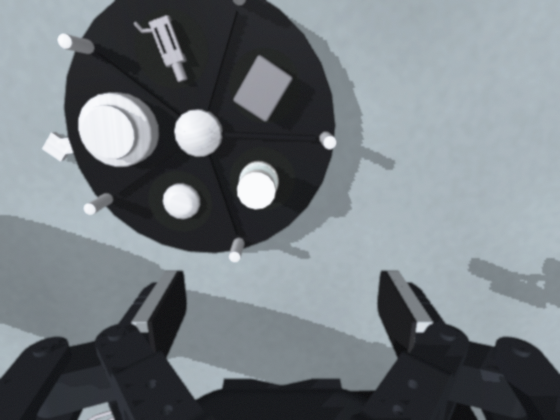

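```bash
cat > h.py <<'E'
import numpy as np,cv2
def ray(f,u,v,z):
    # onto plane z
    M=f["cam_to_world"]; d=np.array([(u-f["cx"])/f["fx"],-(v-f["cy"])/f["fy"],-1.])
    d=M[:3,:3]@d;o=M[:3,3];return (o+d*(z-o[2])/d[2])
def pix(f,P):
    M=f["cam_to_world"];p=M[:3,:3].T@(np.array(P)-M[:3,3]);return f["cx"]+f["fx"]*p[0]/-p[2],f["cy"]-f["fy"]*p[1]/-p[2]
E
python3 - <<'E'
import pickle,cv2,numpy as np
from h import *
f=pickle.load(open("wrist0.pkl","rb"))
g=f["pixels"].max(2)
# posts: top ends by eye, hub
for n,u,v in [("p36/108",66,42),("p180?",91,207),("p252",235,257),("p324",330,142)]:
    print(n,ray(f,u,v,.068).round(4))
m=(g<60).astype(np.uint8); m[280:]=0
# deck edge
c=max(cv2.findContours(m,cv2.RETR_EXTERNAL,cv2.CHAIN_APPROX_NONE)[0],key=cv2.contourArea)[:,0]
P=np.array([ray(f,u,v,.032)[:2] for u,v in c if v>5 and v<250])
from scipy.optimize import least_squares
r=least_squares(lambda x:np.hypot(P[:,0]-x[0],P[:,1]-x[1])-x[2],[.6,.2,.135],loss="soft_l1",f_scale=.002).x;print("deck",r)
print("pointer tip",ray(f,45,146,.008),ray(f,62,146,.008))
z=f["z_map"];M=f["cam_to_world"]
v,u=np.mgrid[:420,:560];d=np.stack([(u-f["cx"])/f["fx"]*z,-(v-f["cy"])/f["fy"]*z,-z],-1)@M[:3,:3].T+M[:3,3]
pm=(d[...,2]>.060)&(d[...,2]<.075)&(v<270)
n,l,s,cc=cv2.connectedComponentsWithStats(pm.astype(np.uint8))
for i in range(1,n):
  if s[i,4]>5: print(s[i],cc[i],d[l==i].mean(0).round(4))
h=(d[...,2]>.036)&(d[...,2]<.05)&(v<270)
for n_,u_,v_ in [("head plate",162,36),("collar",180,72),("hub",198,133)]:print(n_,d[v_,u_].round(4))
pt=(g>200)&(u<75)&(v>125)&(v<165)
print("ptr",d[pt].mean(0),d[pt].min(0),d[pt].max(0),np.argwhere(pt)[:,::-1].min(0))
big=cv2.resize(f["pixels"][110:180,30:110],None,fx=8,fy=8);cv2.imwrite("pics/ptr.png",big)
E
```

```text
p36/108 [0.4713 0.1221 0.068 ]
p180? [ 0.466  -0.0219  0.068 ]
p252 [ 0.6023 -0.0754  0.068 ]
p324 [0.6932 0.0402 0.068 ]
deck [0.56853386 0.0457737  0.13169324]
pointer tip [0.39259448 0.02752478 0.008     ] [0.41106012 0.02753287 0.008     ]
[ 58  34  20  16 244] [67.3442623  41.56967213] [0.4718 0.1226 0.0667]
[  81  105   58   54 2402] [108.93921732 131.45295587] [0.4949 0.0494 0.0679]
[323 135  13  14 145] [328.95862069 141.69655172] [0.6923 0.0405 0.0678]
[240 169  36  19  98] [259.39795918 174.        ] [0.6289 0.0108 0.0689]
[ 84 201  16  14 165] [ 91.44848485 207.46666667] [ 0.4655 -0.0229  0.0666]
[229 248  12  14 126] [234.77777778 254.80952381] [ 0.602  -0.0735  0.0668]
head plate [0.5427 0.1304 0.0416]
collar [0.5564 0.1004 0.0433]
hub [0.5708 0.0465 0.0526]
ptr [0.40633012 0.02710195 0.01042294] [ 0.38206521  0.00960771 -0.00109791] [0.64970743 0.08239554 0.37352107] [ 41 132]
```

View pics/ptr.png

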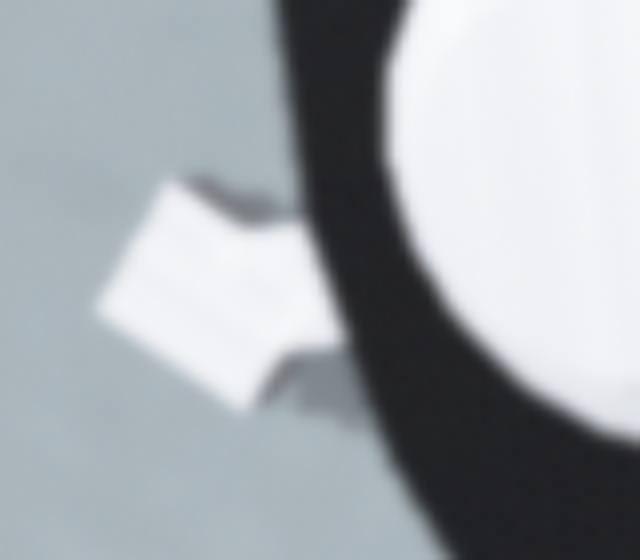

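Run:
```python
import pickle,numpy as np
from h import *
from scipy.optimize import least_squares
f=pickle.load(open("wrist0.pkl","rb"))
p=np.array([ray(f,*a,.068)[:2] for a in [(67,41.5),(91,207.5),(235,255),(329,142)]])
# order: 108-? fit: angles th+36(?)..: p0 is between headshell & weight => 36, p1 108, (weight 72 between 36 &108), p2 180 ... 
k=np.radians([36,108,180,252])
print(p)
r=least_squares(lambda x:(p-x[:2]-.125*np.c_[np.cos(k+x[2]),np.sin(k+x[2])]).ravel(),[.57,.046,1.7]);print(r.x,np.degrees(r.x[2]),r.fun.round(4))
c=r.x[:2]
for a in [(42,148.5),(51,132),(61,161)]:
  t=ray(f,*a,.008)[:2];print(t,np.hypot(*(t-c)),np.degrees(np.arctan2(*(t-c)[::-1]))%360)
for a in [(162,36),(180,72)]:
  t=ray(f,*a,.04)[:2];print(t,np.hypot(*(t-c)),np.degrees(np.arctan2(*(t-c)[::-1])))
# check side & scene
for n in ["scene","side"]:
  g=pickle.load(open(n+"0.pkl","rb"))
  print(n,pix(g,[*c,.053]),pix(g,[*(c+.18*np.array([np.cos(np.radians(188)),np.sin(np.radians(188))])),.008]))
  if n=="side": cv2.imwrite("pics/s.png",cv2.resize(g["pixels"][160:260,220:340],None,fx=6,fy=6))
```

```text
[[ 0.47225243  0.12246104]
 [ 0.46590477 -0.02243766]
 [ 0.60240478 -0.07311962]
 [ 0.69229373  0.0402418 ]]
[0.56913206 0.04606705 1.84220535] 105.55059142500697 [ 0.001  -0.0013  0.0009  0.0006 -0.0002  0.0012 -0.0017 -0.0005]
[0.38872025 0.02481456] 0.1816592623196048 186.7184737451116
[0.40237735 0.04246289] 0.16679364729537424 181.2381717047898
[0.40653437 0.01108574] 0.16631806737924973 192.14156001628504
[0.54215344 0.13061842] 0.0887512259370482 107.69682453196623
[0.55541459 0.10057354] 0.05620610720323496 104.12608676260459
scene (np.float64(284.6679078544494), np.float64(253.9487414876798)) (np.float64(311.97859594201407), np.float64(225.18679107796066))
side (np.float64(280.7513754509362), np.float64(200.30448318049056)) (np.float64(233.95632428756485), np.float64(239.13481238533276))
```

View pics/s.png

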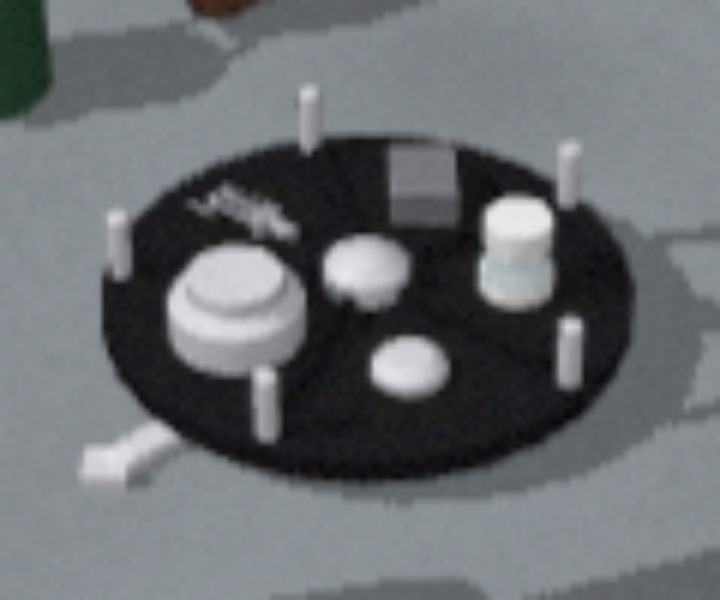

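Emit:
move_arm:
  deltas: [1,-24,0,-20,0,0.026,0,1,-48,0,-40,0,0.05,0,1,-72,0,-58,0,0.08,0,1,-94,0,-77,0,0.105,0,1,-94,35,-77,0,0.105,0,1,-94,70,-77,0,0.105,0,1,-94,105,-77,0,0.105,0,1,-94,130,-77,0,0.105,0]

```text
t: 0.82
eef_pos: [0.5544, -0.077, 0.0987]
tool_rot: [-1.569, 0.085, -0.081]
contact_force: [0.4, 0.7, 0.3]
opening: -0.001
```

Run:
```python
from station import bot
import cv2,pickle
s=bot.observe();print(s["t"],s["eef_pos"],s["tool_rot"],s["opening"],s["contact_force"])
for n in ["side","wrist"]:
    f=bot.grab_frame(n);pickle.dump(f,open(n+"1.pkl","wb"));cv2.imwrite(f"pics/{n}1.png",f["pixels"])
```

```text
0.8167 [ 0.55439849 -0.07695725  0.09869924] [-1.56911736  0.08455387 -0.08063253] -0.001137509146089892 [0.35678913 0.74879253 0.33437064]
```

View pics/wrist1.png

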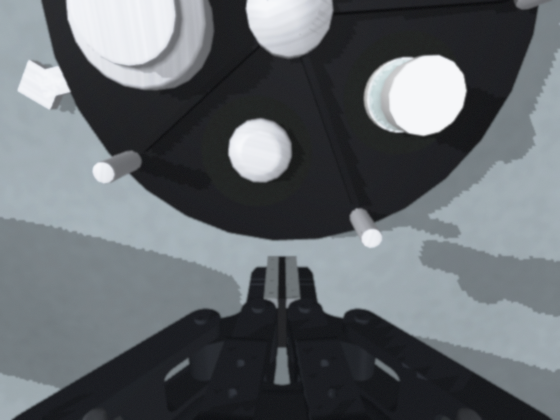

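View pics/side1.png

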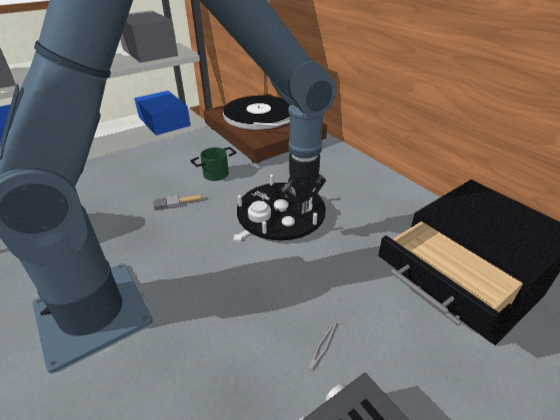

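Run:
```python
import pickle,numpy as np
from h import *
f=pickle.load(open("wrist1.pkl","rb"));z=f["z_map"];M=f["cam_to_world"]
v,u=np.mgrid[:420,:560];d=np.stack([(u-f["cx"])/f["fx"]*z,-(v-f["cy"])/f["fy"]*z,-z],-1)@M[:3,:3].T+M[:3,3]
e=np.array([.5544,-.077,.0987]);t=np.radians(-6)
X=np.array([np.cos(t),np.sin(t),0]);Y=np.array([-np.sin(t),np.cos(t),0])
r=d-e;x=r@X;y=r@Y;h=r[...,2]
m=(z>0)&(v>245)&(h>-.01)
for a in np.arange(-.005,.1,.006):
  k=m&(h>=a)&(h<a+.006)
  if k.sum()>3: print(round(a,3),k.sum(),np.percentile(x[k],[1,99]).round(3),np.percentile(y[k],[1,99]).round(3))
# post
p=np.array([ray(f,371,238,.068),ray(f,103,172,.068)]);print(p,np.degrees(np.arctan2(p[:,1]-.0461,p[:,0]-.5691))%360,np.hypot(p[:,1]-.0461,p[:,0]-.5691))
print(ray(f,18,89,.008))
```

```text
-0.005 30 [-0.009  0.003] [0.011 0.012]
0.001 288 [-0.015  0.01 ] [0.007 0.012]
0.007 429 [-0.016  0.011] [0.007 0.012]
0.013 472 [-0.016  0.011] [0.007 0.012]
0.019 542 [-0.016  0.011] [0.007 0.012]
0.025 475 [-0.016  0.011] [0.007 0.012]
0.031 760 [-0.013  0.009] [-0.01   0.013]
0.037 1188 [-0.03   0.027] [-0.009  0.015]
0.043 2615 [-0.036  0.031] [-0.009  0.015]
0.049 5621 [-0.039  0.035] [-0.008  0.014]
0.055 3576 [-0.044  0.04 ] [-0.009  0.016]
0.061 4813 [-0.049  0.045] [-0.008  0.018]
0.067 6825 [-0.053  0.05 ] [-0.004  0.018]
0.073 7494 [-0.058  0.055] [0.003 0.018]
0.079 5780 [-0.061  0.057] [0.01  0.019]
0.085 836 [-0.02   0.016] [0.017 0.02 ]
[[ 0.6011591  -0.07504256  0.068     ]
 [ 0.46388499 -0.02364764  0.068     ]] [284.82292238 213.5406276 ] [0.12531283 0.12623363]
[0.38914002 0.02570911 0.008     ]
```

Emit:
move_arm:
  deltas: [1,0,20,0,0,0,0,1,0,40,0,0,0,0,1,0,53,0,0,0,0,1,0,53,0,0,0,0,1,4.3,53,0.1,0,-0.035,0,1,8.6,53,0.3,0,-0.07,0,1,13,53,0.7,0,-0.105,0,1,17.3,53,1.2,0,-0.14,0]

```text
t: 1.58
eef_pos: [0.5747, -0.0779, 0.0502]
tool_rot: [-1.571, -0.03, 0.027]
contact_force: [-0.6, -0.3, -0.6]
opening: 0.001
```

Run:
```python
from station import bot
import cv2,pickle
s=bot.observe();print(s["t"],s["eef_pos"],s["tool_rot"],s["contact_force"])
for n in ["wrist"]:
    f=bot.grab_frame(n);pickle.dump(f,open(n+"2.pkl","wb"));cv2.imwrite(f"pics/{n}2.png",f["pixels"])
```

```text
1.5833 [ 0.5746964  -0.07787961  0.05018622] [-1.57106328 -0.03041479  0.02703402] [-0.6057297  -0.31939556 -0.59874321]
```

View pics/wrist2.png

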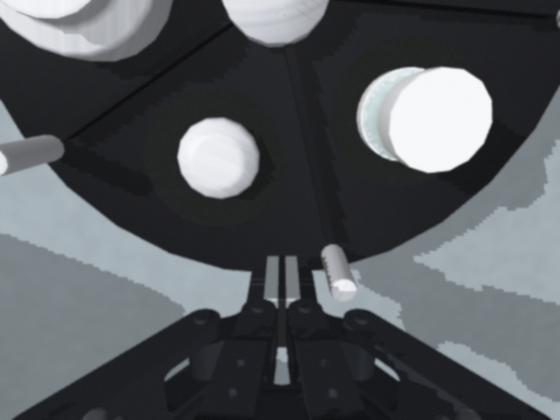

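Emit:
move_arm:
  deltas: [1,4.3,3,0.1,0,-0.035,0,1,8.6,3,0.3,0,-0.07,0,1,13,3,0.7,0,-0.105,0,1,17.3,3,1.2,0,-0.14,0,1,21.5,3,1.9,0,-0.175,0,1,25.8,3,2.7,0,-0.209,0,1,30,3,3.7,0,-0.244,0,1,34.2,3,4.8,0,-0.279,0]

```text
t: 2.3
eef_pos: [0.6077, -0.0717, 0.0467]
tool_rot: [-1.557, -0.247, 0.247]
contact_force: [-0.2, 0.8, 0.3]
opening: -0.0
```

Run:
```python
from station import bot
import cv2,pickle
s=bot.observe();print(s["t"],s["eef_pos"],s["tool_rot"],s["contact_force"])
for n in ["wrist"]:
    f=bot.grab_frame(n);pickle.dump(f,open(n+"3.pkl","wb"));cv2.imwrite(f"pics/{n}3.png",f["pixels"])
```

```text
2.3 [ 0.60768338 -0.07174652  0.04665725] [-1.55708373 -0.24731912  0.24677664] [-0.17066059  0.77061426  0.26196434]
```

View pics/wrist3.png

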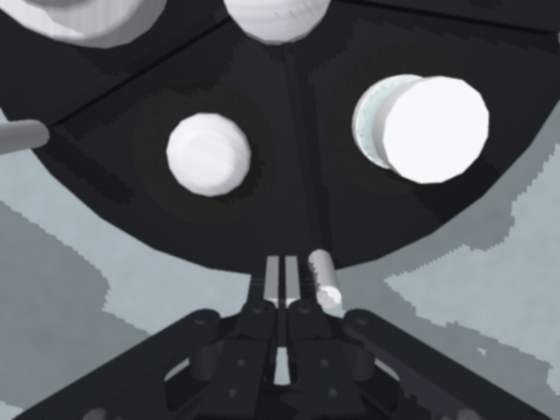

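Emit:
move_arm:
  deltas: [1,4.3,0,0.1,0,-0.035,0,1,8.6,0,0.3,0,-0.07,0,1,13,0,0.7,0,-0.105,0,1,17.3,0,1.2,0,-0.14,0,1,21.5,0,1.9,0,-0.175,0,1,25.8,0,2.7,0,-0.209,0,1,30,0,3.7,0,-0.244,0,1,34.2,0,4.8,0,-0.279,0]

```text
t: 3.02
eef_pos: [0.6387, -0.0567, 0.0462]
tool_rot: [-1.521, -0.466, 0.465]
contact_force: [-0.3, -0.1, 0.1]
opening: -0.005
```

Emit:
move_arm:
  deltas: [1,4.3,0,0.1,0,-0.035,0,1,8.6,0,0.3,0,-0.07,0,1,13,0,0.7,0,-0.105,0,1,17.3,0,1.2,0,-0.14,0,1,21.5,0,1.9,0,-0.175,0,1,25.8,0,2.7,0,-0.209,0,1,30,0,3.7,0,-0.244,0,1,34.2,0,4.8,0,-0.279,0]

```text
t: 3.68
eef_pos: [0.6644, -0.0332, 0.0454]
tool_rot: [-1.461, -0.683, 0.683]
contact_force: [-1.3, -1.2, -0.4]
opening: 0.002
```

Run:
```python
from station import bot
import cv2,pickle,numpy as np
s=bot.observe();e=s["eef_pos"];print(s["t"],e,s["tool_rot"],s["contact_force"]);print(np.degrees(np.arctan2(e[1]-.0461,e[0]-.5691))%360,np.hypot(e[1]-.0461,e[0]-.5691))
for n in ["wrist"]:
    f=bot.grab_frame(n);pickle.dump(f,open(n+"4.pkl","wb"));cv2.imwrite(f"pics/{n}4.png",f["pixels"])
```

```text
3.6833 [ 0.66440043 -0.03321617  0.04536178] [-1.46076894 -0.68339417  0.68334357] [-1.27102294 -1.22187536 -0.39501915]
320.23023109619174 0.12398882072415804
```

View pics/wrist4.png

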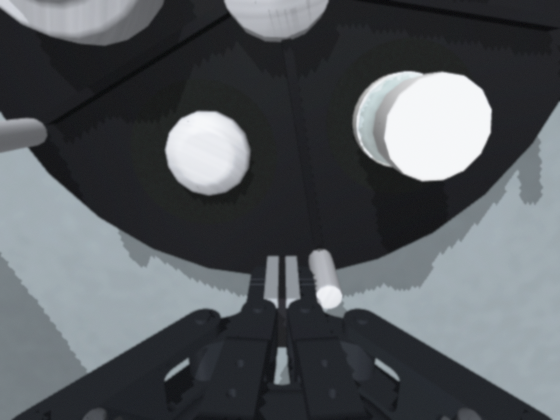

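Emit:
move_arm:
  deltas: [1,4.3,0,0.1,0,-0.035,0,1,8.6,0,0.3,0,-0.07,0,1,13,0,0.7,0,-0.105,0,1,17.3,0,1.2,0,-0.14,0,1,21.5,0,1.9,0,-0.175,0,1,25.8,0,2.7,0,-0.209,0,1,30,0,3.7,0,-0.244,0,1,34.2,0,4.8,0,-0.279,0]

```text
t: 4.4
eef_pos: [0.6825, -0.0038, 0.0452]
tool_rot: [-1.378, -0.897, 0.897]
contact_force: [-0.4, -0.9, 0.3]
opening: 0.003
```

Emit:
move_arm:
  deltas: [1,4.3,0,0.1,0,-0.035,0,1,8.6,0,0.3,0,-0.07,0,1,13,0,0.7,0,-0.105,0,1,17.3,0,1.2,0,-0.14,0,1,21.5,0,1.9,0,-0.175,0,1,24,0,2.4,0,-0.195,0,1,26,0,2.8,0,-0.21,0,1,27,0,3,0,-0.22,0]

```text
t: 5.07
eef_pos: [0.6907, 0.0222, 0.0453]
tool_rot: [-1.296, -1.062, 1.062]
contact_force: [-1.1, -0.9, -0.1]
opening: -0.002
```

Run:
```python
from station import bot
import cv2,pickle,numpy as np
from h import *
s=bot.observe();e=s["eef_pos"];print(s["t"],e,s["tool_rot"],s["contact_force"]);print(np.degrees(np.arctan2(e[1]-.0461,e[0]-.5691))%360,np.hypot(e[1]-.0461,e[0]-.5691))
for n in ["wrist","side","scene"]:
    f=bot.grab_frame(n);pickle.dump(f,open(n+"5.pkl","wb"));cv2.imwrite(f"pics/{n}5.png",f["pixels"])
    if n=="scene":cv2.imwrite("pics/sc5.png",cv2.resize(f["pixels"][190:320,210:360],None,fx=5,fy=5))
```

```text
5.0667 [0.69072046 0.02217783 0.0453269 ] [-1.29637875 -1.0620282   1.06172373] [-1.13771989 -0.91038621 -0.09477392]
348.8722450979574 0.12395082603614893
```

View pics/wrist5.png

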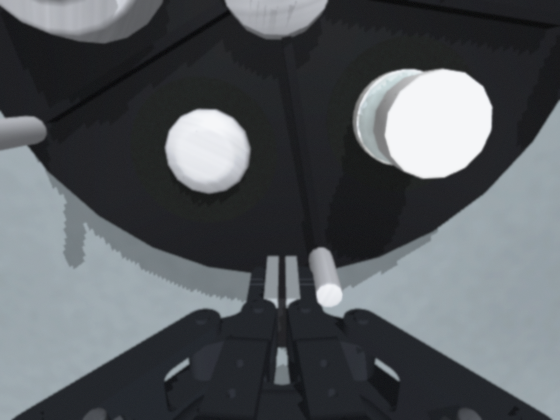

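View pics/sc5.png

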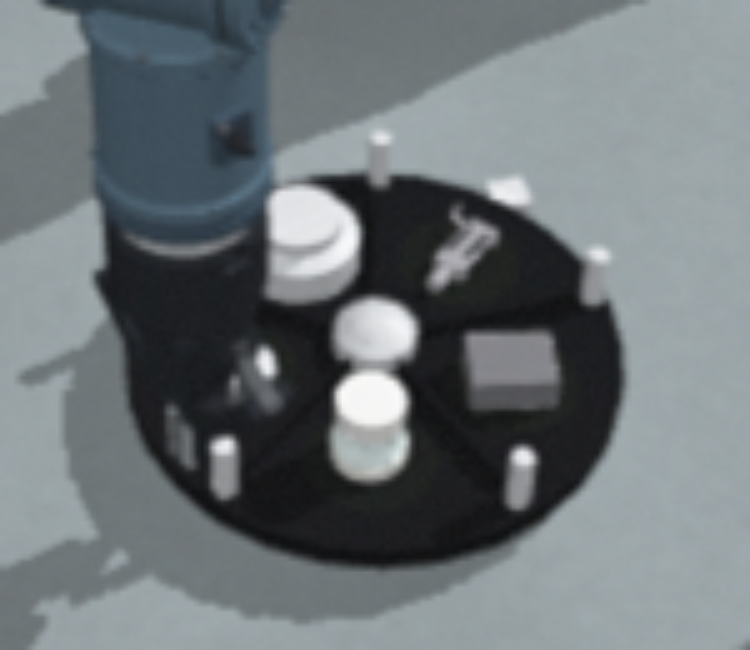

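```bash
cat > fit.py <<'E'
import numpy as np
from h import *
from scipy.optimize import least_squares
def fit(f,pts,hs,tip):
    p=np.array([ray(f,*(np.array(a)),.068)[:2] for a in pts])
    # find by nearest
    def res(x):
        k=np.radians([36,108,180,252,324])+x[2]
        q=x[:2]+.125*np.c_[np.cos(k),np.sin(k)]
        i=((p[:,None]-q)**2).sum(2).argmin(1);return (p-q[i]).ravel()
    r=least_squares(res,[.569,.046,np.radians(178)]);c=r.x[:2]
    print("c",c,"deck",np.degrees(r.x[2]),"res",abs(r.fun).max())
    for n,a,z in [("hs",hs,.042),("tip",tip,.008)]:
        t=ray(f,*a,z)[:2]-c;print(n,np.hypot(*t),np.degrees(np.arctan2(t[1],t[0]))%360)
E
python3 - <<'E'
import pickle
from fit import *
f=pickle.load(open("scene5.pkl","rb"));o=np.array([210,190])
C=lambda a:np.array(a)/5+o
fit(f,[C(a) for a in [(595,254),(522,455),(223,443),(379,136)]],C((464,253)),C((522,185)))
# reference: initial scene view
E
```

```text
c [0.56711436 0.04516289] deck 178.63214224131573 res 0.0012400774382810842
hs 0.0776465187509766 175.2914908098824
tip 0.17465332117668292 184.63696938986925
```

Emit:
move_arm:
  deltas: [1,3,0,0,0,-0.024,0,1,6,0,0.1,0,-0.048,0,1,9,0,0.3,0,-0.072,0,1,12,0,0.6,0,-0.096,0,1,14.5,0,0.9,0,-0.117,0,1,16.5,0,1.1,0,-0.133,0,1,18,0,1.3,0,-0.145,0,1,18,0,1.3,0,-0.145,0]

```text
t: 5.88
eef_pos: [0.693, 0.0404, 0.0453]
tool_rot: [-1.234, -1.17, 1.169]
contact_force: [0.3, -0.8, -1.0]
opening: 0.0
```

Emit:
move_arm:
  deltas: [1,0,0,0,0,0,0,1,-4,0,0,0,0,0,1,-9,0,0,0,0,0,1,-12,0,0,0,0,0,1,-12,-25,0,0,0,0,1,-12,-60,0,0,0,0,1,-12,-95,0,0,0,0,1,-12,-120,0,0,0,0]

```text
t: 6.55
eef_pos: [0.6933, 0.0271, 0.1685]
tool_rot: [-1.237, -1.17, 1.167]
contact_force: [0.3, -0.5, 1.4]
opening: 0.0
```

Run:
```python
from station import bot
import cv2,pickle,numpy as np
from h import *
s=bot.observe();e=s["eef_pos"];print(s["t"],e,s["tool_rot"],s["contact_force"])
for n in ["wrist","side","scene"]:
    f=bot.grab_frame(n);pickle.dump(f,open(n+"6.pkl","wb"));cv2.imwrite(f"pics/{n}6.png",f["pixels"])
    if n=="scene":cv2.imwrite("pics/sc6.png",cv2.resize(f["pixels"][190:320,210:360],None,fx=5,fy=5))
    if n=="side":cv2.imwrite("pics/sd6.png",cv2.resize(f["pixels"][160:260,220:340],None,fx=6,fy=6))
```

```text
6.55 [0.69326188 0.02708062 0.16848432] [-1.23690314 -1.17025928  1.16662926] [ 0.26712735 -0.54977627  1.38026267]
```

View pics/wrist6.png

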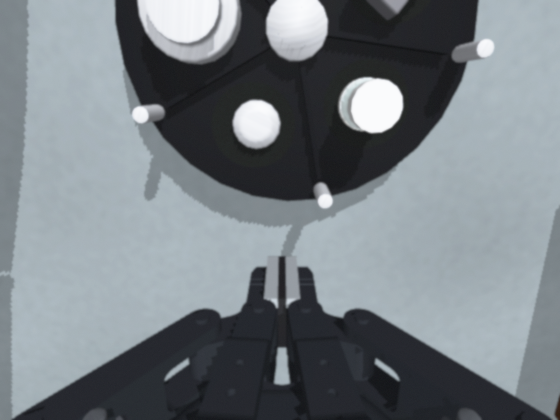

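View pics/sc6.png

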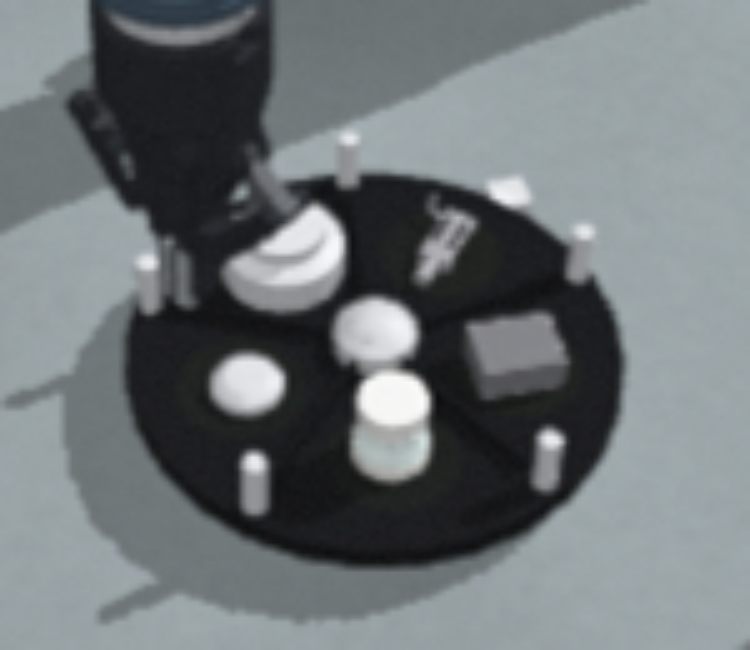

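View pics/sd6.png

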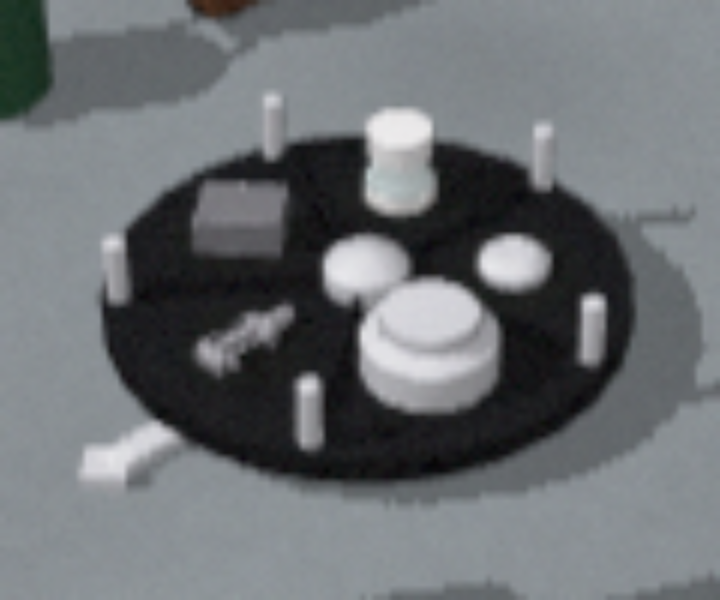

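Run:
```python
import pickle
from fit import *
f=pickle.load(open("scene6.pkl","rb"))
C=lambda a:np.array(a)/5+[210,190]
fit(f,[C(a) for a in [(583,232),(549,438),(254,460),(149,262),(348,138)]],C((448,243)),C((522,185)))
f=pickle.load(open("side6.pkl","rb"))
C=lambda a:np.array(a)/6+[220,160]
fit(f,[C(a) for a in [(115,242),(310,381),(594,301),(543,129),(274,100)]],C((243,338)),C((84,470)))
f=pickle.load(open("wrist6.pkl","rb"))
fit(f,[(141,115),(325,201),(486,47)],(0,0),(0,0))
```

```text
c [0.56727189 0.04625313] deck 186.95704332221192 res 0.0013356318053719118
hs 0.0787622325909224 184.468010972453
tip 0.17490176735585747 184.98878105945101
c [0.56715551 0.04069824] deck 187.27650685300028 res 0.0018206286272217098
hs 0.0827472577715039 188.76216019561593
tip 0.17534059731809484 185.5029877783404
c [0.56780624 0.04558366] deck 187.26935627744268 res 0.0004920149728329312
hs 0.20905743021898338 262.2338905791515
tip 0.23456023015057823 260.8563231879276
```

Run:
```python
from station import bot
import pickle,numpy as np,cv2
a=pickle.load(open("side6.pkl","rb"))["pixels"].astype(int)
b=bot.grab_frame("side")["pixels"].astype(int);b=bot.grab_frame("side")["pixels"].astype(int)
print((abs(a-b).max(2)>40)[180:245,230:330].sum())
o=pickle.load(open("side0.pkl","rb"))["pixels"].astype(int)
D=abs(o-b).max(2)>40
print("brush",D[190:215,150:205].sum(),"pot",D[140:185,188:238].sum(),"tweezers",D[315:375,300:345].sum(),"drawer",D[190:330,375:560].sum())
print(bot.observe()["t"]);print(bot.finish_job())
```

```text
0
brush 0 pot 0 tweezers 0 drawer 530
6.8
the job is handed in; nothing more can be done
None
```

I turned the organiser about 81° anticlockwise by pushing one rim post slowly with the closed fingertips. I then backed off, lifted clear and handed the job in at about 6.8 s.

**Last checks**
- **Alignment:** the deck's x axis is at about 187° in all three camera views. The pointer measures 185–187°, depending on the view. The headshell's middle is at 184–189° by rougher estimates by eye, all within about 4° of the pointer against an allowance of about 11°.
- **At rest:** frames taken about 0.2 s apart after release showed no change on the deck.
- **Things in the bays:** everything looked in place in its bay, and contact forces stayed within about 2 N.
- **On the cart:** in the side view, the brush, pot and tweezers areas were unchanged from the start.

**Not confirmed:** the drawer area of the side view differed from the start by 530 pixels. The arm never went near the drawer, so I think this is the arm's shadow, but I did not check before handing in.

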